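# Sort engine parts into trays

## Robot

A 6-joint arm with a two-finger parallel gripper is mounted at the origin on the work surface. World frame = base frame: x ahead of the robot, y to its left, z up, the work surface at z = 0. Lengths are in mm, angles in rad, forces in N, time in s.
With the tool pointing down it reaches from about 275 to 750 mm from the base axis. Payload 10.2 kg.
Tool frame: the origin (TCP) lies at the centre of the arm's flange, where the gripper is bolted on; the fingertips stand 173 mm ahead of it and the grasp point (between the pads) lies 155 mm ahead of it; z points along the fingers, y is the line along which they close (so a half turn about z gives the same grasp; the last joint's range is limited). The gripper opens to 85 mm and grips with 20 to 120 N. Pads are 22 mm wide; open, the fingers measure 114 mm over their backs; the gripper's body (76 mm by 85 mm) begins 54 mm behind the grasp point. The pads swing forward as they close: fully open they stand 13 mm farther back than shut.
Start: joints at [1.111, 0.313, 1.498, -0, 1.331, -0.223], TCP at [123.175, 510.353, 404.694] pointing down, gripper open.
Joint ranges: [-2.94, 2.94], [-0.97, 2.17], [0.19, 2.56], [-1.23, 4.37], [0.02, 3.11], [-2.88, 2.88]. Speed limits (rad/s): [2.39, 2.39, 3.01, 3.14, 3.14, 3.14].

## Interface

Orientations are given as a unit quaternion [w, x, y, z].
In Python, from rig import status, capture, camera_info, ticket gives the robot as it stands.
- The arm moves only by the shell command python3 -m crank 'ROWS' [FORCE]. ROWS is JSON, a list of rows, each a list of 7 numbers: the shift along the tool's x, y, z as a fraction of full scale, then the turn, a rotation vector about the tool's x, y, z as a fraction of full scale, then the closure, from 0 (fully open) to 1 (shut). A call has 1 to 12 rows; each row is the pose to reach, as a shift and turn from the pose commanded when the call began, along the tool's axes at that moment; what a row does not reach only later rows make up. Full scale, the value 1, is 0.1 m for a shift and 45 degrees for a turn. A row lasts 1/10 s, in which the tool goes at most 50 mm and 8.59 degrees, less where a joint would pass 70% of its speed; a pose out of reach is approached as far as the arm can. A call with a number of a shift or a turn outside -1 to 1 is refused whole. A call with a gripper value outside its range is refused whole. The fingers move at their own pace and stop on an object; FORCE is the grip in N (left out, the last holds). Time passes only in rows, so rows that repeat a pose let the fingers close. It gives the time, the measured TCP pose, the force, the opening and the grip force at its end, in the units of the state.
- status.sense(): the state, without advancing time (a new reading comes with each control period).
- capture(name): name is "side" or "top"; returns (picture, depth): 480x640x3 uint8, red, green, blue; 480x640 float32, mm along the optical axis (not along the pixel's ray), 0 where there is no reading.
- camera_info(name): a dict with "K" (3x3 intrinsics, pixels), "D" ([k1, k2, p1, p2, k3] as OpenCV has them; the pictures are not rectified), "camera_from_world" (4x4, takes a point from world to camera coordinates). Camera axes: x right, y up, looking along -z (the intrinsics and any distortion apply to the point x, -y, -z); pixel columns grow to the right and rows downward; lengths in mm; the calibration is good to about 2 mm. A picture is of the moment at which its call begins. camera_info takes no time and is no camera call.
- ticket.finish_job(): hands the job in; it is judged then, once.
The state is a dict: "time_s": time; "joints": joint angles; "dq": joint speeds; "tau": joint torques, N m; "eef_pos": TCP position; "ee_rot": TCP orientation; "force": force on the tool from outside, world axes, zero at the start; "wrist_torque": the same for the moment, N m; "grip_width": opening from 0.0 (shut) to 1.0 (fully open); "grip_force": force on a finger pad.
Only numpy, scipy, OpenCV 4.12 (cv2) and the standard library are available. Lean on these libraries where they do the work, as an engineer would, in place of code of your own. Each camera call takes 0.05 s, during which the arm holds its last target. There are 200 camera calls.

## Task

Sort the loose engine parts on the bench: stand both pistons, crown up, in the red tray, stand both wrist pins on end in the yellow tray, and stand the connecting-rod cap, arch up, in the white tray. Leave the oil bottle and the white cup between the trays standing where they are.

Things in the scene. Friction and masses are not known exactly. Their poses are not given: they have to be found in the camera images.
- piston_bright: Small engine piston, 52 mm in diameter and 44 mm tall, aluminium with three dark ring grooves near the top, its crown bare bright metal with two small grey valve pockets; stands on the bench crown up. Origin at the centre of its underside (skirt end), z up along its axis. Round, so it may be gripped across any diameter; about 0.17 kg.
- piston_coated: Small engine piston, 52 mm in diameter and 44 mm tall, aluminium with three dark ring grooves near the top, its crown coated black with two small grey valve pockets; stands on the bench crown up. Origin at the centre of its underside (skirt end), z up along its axis. Round, so it may be gripped across any diameter; about 0.17 kg.
- pin_steel: Wrist pin of bright steel, 22 mm in diameter and 50 mm tall, standing on end on the bench, with a dark bore showing in its top. Origin at the centre of its underside, z up along its axis. About 0.08 kg.
- pin_brass: Wrist pin with a brass-coloured coating, 22 mm in diameter and 50 mm tall, standing on end on the bench, with a dark bore showing in its top. Origin at the centre of its underside, z up along its axis. About 0.08 kg.
- rod_cap: Connecting-rod bearing cap, dark steel: a half-ring arch on two feet, a bright bolt head on each. 80 mm along its own x (the span), 20 mm thick along its own y (grip this, across the top of the arch), 32 mm tall; feet 22 mm tall with the bolt heads; arch 8 mm thick. Origin midway between the feet, at their underside, z up. 0.16 kg.
- red_tray: Red open shallow plastic tray, fixed to the bench, 150 mm along its own x, 130 mm along its own y, 18 mm high overall; walls and floor 4 mm thick, so its inner floor is 4 mm above the bench and the walls rise 14 mm above that floor. Origin at the centre of its underside, z up; its x points roughly away from the robot. For the pistons.
- yellow_tray: Yellow open shallow plastic tray, fixed to the bench, 150 mm along its own x, 130 mm along its own y, 18 mm high overall; walls and floor 4 mm thick, so its inner floor is 4 mm above the bench and the walls rise 14 mm above that floor. Origin at the centre of its underside, z up; its x points roughly away from the robot. For the wrist pins.
- white_tray: White open shallow plastic tray, fixed to the bench, 150 mm along its own x, 130 mm along its own y, 18 mm high overall; walls and floor 4 mm thick, so its inner floor is 4 mm above the bench and the walls rise 14 mm above that floor. Origin at the centre of its underside, z up; its x points roughly away from the robot. For the connecting-rod cap.
- oil_bottle: White plastic oil bottle with a blue label and a green cap, 38 mm in diameter, 115 mm tall, standing loose between two of the trays; leave it. Origin at the centre of its underside, z up.
- cup: White ceramic cup, empty, rim 48 mm in diameter, 45 mm tall, standing loose between two of the trays; leave it. Origin at the centre of its underside, z up.

How it is judged:
By the outcome, as a careful person would: the job done as asked, in the order asked, and still so for the second after the job is handed in, with the robot touching nothing.
It also fails if it takes over 131 s, if anything falls off the work surface, if the arm or the gripper's body presses on something with over 40 N, if the wrist force passes 120 N, or if a joint passes its speed limit or range.

## Working session

There is one attempt and no reset: what is moved stays moved. The work goes in short steps, Python scripts to look and compute and a shell command to move; the robot and the scene stay as the last step left them, time stands still between calls to the robot, and variables do not carry over. Pictures are saved under pics/ and viewed, at most 14 in all, crops included, and the job is handed in when it is done.

```bash
ls; mkdir -p pics; python3 - <<'E'
from rig import status,capture,camera_info
import cv2,numpy as np
print(status.sense())
for n in("top","side"):
    p,d=capture(n); cv2.imwrite(f"pics/{n}0.png",p[:,:,::-1]); np.savez(f"{n}0.npz",p=p,d=d)
    print(n,camera_info(n),(d>0).mean())
E
```

```text
pics
{'time_s': 0.0, 'joints': array([ 1.11057897e+00,  3.13458565e-01,  1.49847015e+00,  2.29430194e-05,
        1.33104027e+00, -2.23393005e-01]), 'dq': array([-0.00068949, -0.00094166, -0.00074121, -0.00041904,  0.00101522,
        0.00143221]), 'tau': array([-4.47696439e-04, -4.12276089e+01, -2.59737790e+01, -2.00140544e-04,
        4.25342252e-03, -5.44452504e-06]), 'eef_pos': array([123.1592471 , 510.3022202 , 404.11809893]), 'ee_rot': array([-2.41162322e-04,  1.18138338e-01,  9.92996908e-01, -6.44622120e-04]), 'force': array([-0.02216886, -0.64858581, -0.14827338]), 'wrist_torque': array([-0.0232661 ,  0.0227272 , -0.00780449]), 'grip_force': 0.0, 'grip_width': 0.9996578450456891}
top {'K': array([[457.95738122,   0.        , 325.90927824],
       [  0.        , 457.95738122, 247.54957057],
       [  0.        ,   0.        ,   1.        ]]), 'D': array([-0.09871346,  0.        ,  0.        ,  0.        ,  0.        ]), 'camera_from_world': array([[ 1.97699073e-02, -9.99793995e-01, -4.59553440e-03,
        -5.64495799e+00],
       [ 9.84829032e-01,  1.86810101e-02,  1.72518979e-01,
        -5.05393606e+02],
       [-1.72397590e-01, -7.93649992e-03,  9.84995474e-01,
        -7.68141398e+02],
       [ 0.00000000e+00,  0.00000000e+00,  0.00000000e+00,
         1.00000000e+00]])} 0.9957845052083333
side {'K': array([[616.52825909,   0.        , 312.59829047],
       [  0.        , 616.52825909, 237.22893996],
       [  0.        ,   0.        ,   1.        ]]), 'D': array([-0.11744989,  0.        ,  0.        ,  0.        ,  0.        ]), 'camera_from_world': array([[ 9.26630529e-01, -3.75879677e-01,  8.38640231e-03,
        -4.69059328e+02],
       [ 2.16200599e-01,  5.50968343e-01,  8.06034233e-01,
        -1.26105215e+02],
       [-3.07592529e-01, -7.45082783e-01,  5.91809499e-01,
        -9.02079538e+02],
       [ 0.00000000e+00,  0.00000000e+00,  0.00000000e+00,
         1.00000000e+00]])} 0.9958626302083333
```

View pics/top0.png

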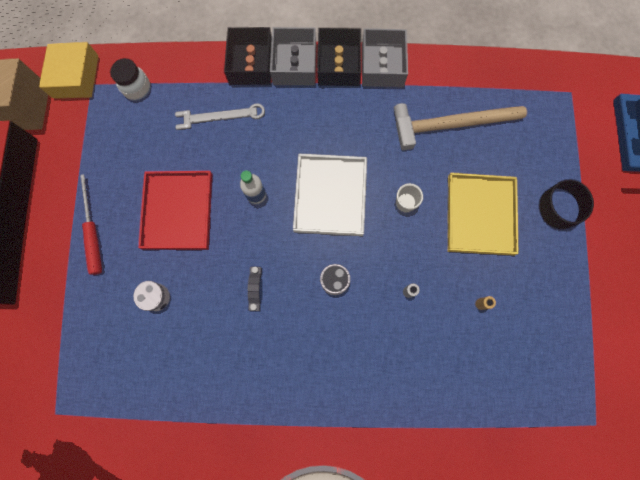

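View pics/side0.png

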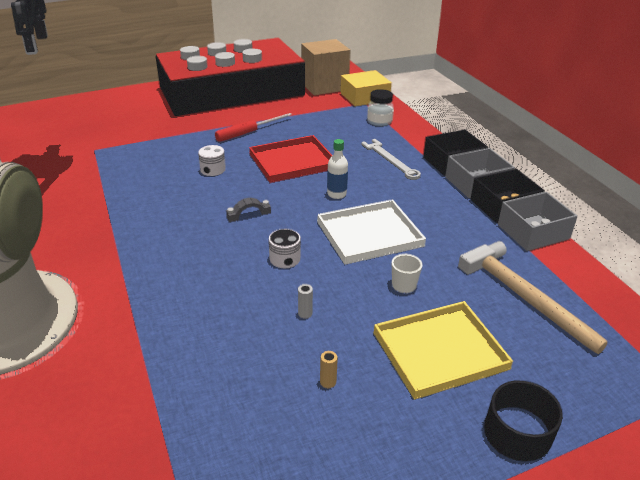

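The top view shows, top centres at: bright piston (149,296), coated piston (335,280), cap (254,288), steel pin (413,291), brass pin (489,303). Trays are red (176,211), white (331,194) and yellow (483,214), with the bottle at (252,188) and the cup at (409,199). The side view shows the same parts at (211,154), (285,238), (248,207), (306,289) and (329,356). Next I'll enlarge for accurate pixels.

```bash
python3 - <<'E'
import cv2,numpy as np
def sheet(img,cs,h,s,out):
    t=[]
    for (u,v) in cs:
        c=cv2.resize(img[v-h:v+h,u-h:u+h],None,fx=s,fy=s,interpolation=cv2.INTER_CUBIC)
        for k in range(0,2*h,5):
            L=10 if k%10==0 else 5
            cv2.line(c,(k*s,0),(k*s,L),(0,255,0),1);cv2.line(c,(0,k*s),(L,k*s),(0,255,0),1)
            if k%10==0:
                cv2.putText(c,str(u-h+k),(k*s+1,20),0,.33,(0,255,0),1);cv2.putText(c,str(v-h+k),(11,k*s+4),0,.33,(0,255,0),1)
        cv2.rectangle(c,(0,0),(c.shape[1]-1,c.shape[0]-1),(255,255,255),1)
        t.append(c)
    t.append(t[0]*0) if len(t)%3 else 0
    cv2.imwrite(out,np.vstack([np.hstack(t[:3]),np.hstack(t[3:6])]))
T=cv2.imread('pics/top0.png');S=cv2.imread('pics/side0.png')
sheet(T,[(152,296),(255,288),(335,280),(413,291),(487,303)],25,5,'pics/topc.png')
sheet(S,[(211,160),(249,207),(285,245),(306,300),(329,368)],25,5,'pics/sidec.png')
E
```

```text
(no output)
```

View pics/topc.png

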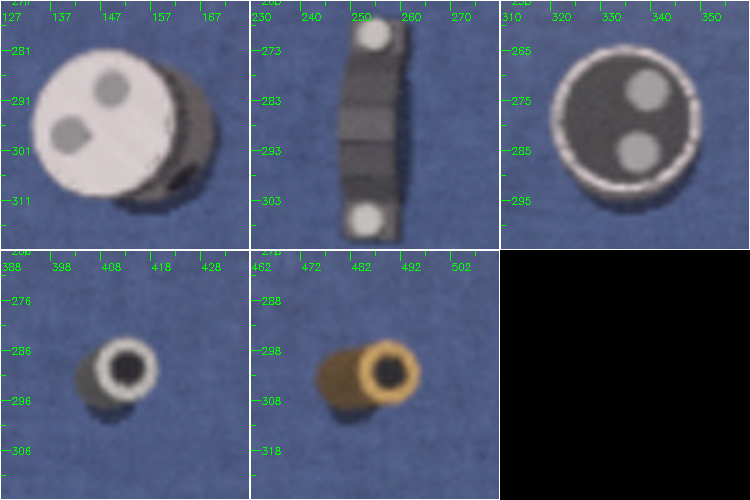

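View pics/sidec.png

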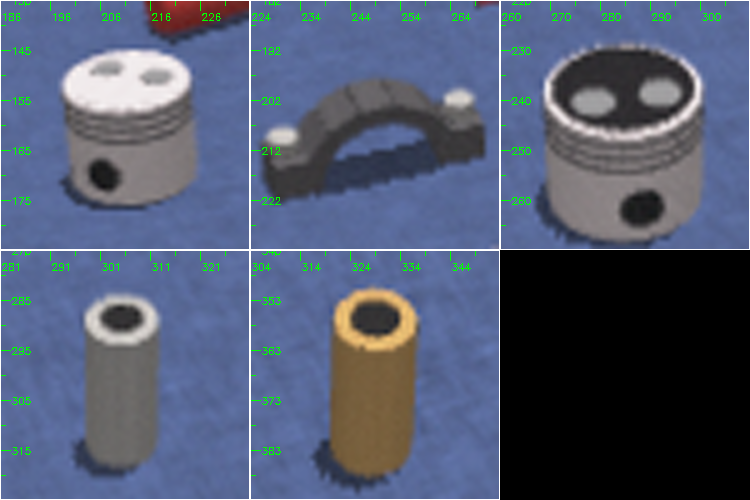

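Enlarged readings, top view: bright crown (147.4,295.2), coated crown (334.6,278.6), bolts (254.4,269.2) and (252.8,306.4), steel (412.8,289.6), brass (489.4,302). Side view: (210.8,151.2), (284.2,237.8), (229.8,208.6), (265.4,201.2), (305,288.4), (328.4,356.4).

```bash
cat > h.py <<'E'
import numpy as np,cv2
from rig import camera_info
def ray(n,uv):
    i=camera_info(n);M=i["camera_from_world"];R=M[:3,:3];t=M[:3,3]
    x,y=cv2.undistortPoints(np.array([[uv]],float),i["K"],i["D"])[0,0]
    return -R.T@t,R.T@np.array([x,-y,-1.])
def onz(n,uv,z):
    o,d=ray(n,uv);return o+d*(z-o[2])/d[2]
def tri(a,b):
    o1,d1=ray("top",a);o2,d2=ray("side",b)
    s=np.linalg.lstsq(np.c_[d1,-d2],o2-o1,rcond=None)[0]
    p,q=o1+s[0]*d1,o2+s[1]*d2
    return (p+q)/2,np.linalg.norm(p-q)
def cloud(n,d):
    i=camera_info(n);M=i["camera_from_world"];v,u=np.mgrid[:480,:640]
    p=cv2.undistortPoints(np.stack([u,v],-1).reshape(-1,1,2).astype(float),i["K"],i["D"]).reshape(-1,2)
    z=d.reshape(-1,1);c=np.c_[p[:,:1]*z,-p[:,1:]*z,-z]
    return ((c-M[:3,3])@M[:3,:3]).reshape(480,640,3)
E
python3 - <<'E'
from h import *
np.set_printoptions(precision=1,suppress=True)
for k,a,b in [("bright",(147.4,295.2),(210.8,151.2)),("coated",(334.6,278.6),(284.2,237.8)),("boltL",(254.4,269.2),(265.4,201.2)),("boltR",(252.8,306.4),(229.8,208.6)),("steel",(412.8,289.6),(305,288.4)),("brass",(489.4,302),(328.4,356.4))]:
    print(k,*tri(a,b))
for n in("top","side"):
    f=np.load(n+"0.npz");P=cloud(n,f["d"]);h=cv2.cvtColor(f["p"],cv2.COLOR_RGB2HSV);H,S,V=[h[...,k].astype(int) for k in range(3)]
    print(n,"bench z",np.median(P[300:400,300:400,2]) if n=="top" else "")
    for k,m,c in [("red",((H<8)|(H>172))&(S>150),(520,295)),("yel",(abs(H-27)<8)&(S>130),(520,-320)),("wht",(S<60)&(V>140),(550,-10))]:
        q=P[m&(P[...,2]>11)&(P[...,2]<25)&(np.hypot(P[...,0]-c[0],P[...,1]-c[1])<115)]
        r=cv2.minAreaRect(q[:,:2].astype(np.float32));print(k,r,np.percentile(q[:,2],[50,90]))
    for k,c in [("bottle",(560,140)),("cup",(530,-140))]:
        q=P[(P[...,2]>30)&(np.hypot(P[...,0]-c[0],P[...,1]-c[1])<60)]
        print(k,cv2.minEnclosingCircle(q[:,:2].astype(np.float32)),q[:,2].max())
E
```

```text
bright [413.3 319.3  43.5] 0.7434444859970541
coated [450.7 -12.2  42.7] 0.24405143135204654
boltL [466.7 133.1  22.4] 0.4654384097816544
boltR [399.2 133.1  22.6] 1.1315344392173652
steel [ 433.3 -148.5   49.4] 0.49594217059311285
brass [ 413.1 -283.3   49.3] 0.558238418636139
top bench z 1.0291061978932081
red ((561.7703857421875, 291.18511962890625), (115.85763549804688, 129.77542114257812), 1.089458703994751) [17.5 19.9]
yel ((568.5103149414062, -288.3914794921875), (129.90206909179688, 124.4809341430664), 88.98492431640625) [17.1 19.4]
wht ((547.738037109375, 1.8516845703125), (130.3739471435547, 209.07049560546875), 87.8366470336914) [17.9 20. ]
bottle ((612.3814697265625, 139.18800354003906), 19.019634246826172) 117.49290327309238
cup ((587.046630859375, -144.40939331054688), 16.262704849243164) 47.9831484270524
side bench z 
red ((561.6865234375, 287.68170166015625), (120.07817840576172, 137.128662109375), 0.9251245856285095) [16.4 19.8]
yel ((567.5223999023438, -292.39013671875), (132.46743774414062, 125.3183364868164), 88.16771697998047) [17.1 19.8]
wht ((545.7730102539062, -2.285247802734375), (136.20669555664062, 211.13436889648438), 88.54376983642578) [16.9 19.6]
bottle ((605.3014526367188, 131.9820556640625), 18.158809661865234) 118.79571086729275
cup ((585.880126953125, -147.53030395507812), 17.403156280517578) 48.48255803596704
```

```bash
python3 - <<'E'
from h import *
np.set_printoptions(precision=1,suppress=True)
for n in("top","side"):
    f=np.load(n+"0.npz");P=cloud(n,f["d"]);h=cv2.cvtColor(f["p"],cv2.COLOR_RGB2HSV);H,S,V=[h[...,k].astype(int) for k in range(3)]
    for k,m,c in [("red",((H<8)|(H>172))&(S>130),(578,290)),("yel",(abs(H-27)<9)&(S>110),(573,-290)),("wht",(S<60)&(V>120),(610,-0))]:
        q=P[m&(P[...,2]>11)&(P[...,2]<24)&(abs(P[...,0]-c[0])<95)&(abs(P[...,1]-c[1])<95)]
        r=cv2.minAreaRect(q[:,:2].astype(np.float32));print(n,k,r)
    for k,c in [("bottle",(610,140)),("cup",(590,-140))]:
        q=P[(P[...,2]>10)&(np.hypot(P[...,0]-c[0],P[...,1]-c[1])<45)]
        print(k,q.min(0),q.max(0))
C={"red":[(145,172),(211,172),(209,249),(141,249)],"wht":[(299,155),(367,157),(364,235),(294,232)],"yel":[(448,174),(518,177),(519,254),(446,251)]}
for k,c in C.items():
    q=np.array([onz("top",u,18)[:2] for u in c]);print(k,q.mean(0),q.ravel())
E
```

```text
top red ((579.0009155273438, 291.5815734863281), (150.44845581054688, 129.93167114257812), 1.0270805358886719)
top yel ((582.2486572265625, -289.74737548828125), (131.82806396484375, 150.309814453125), 87.65371704101562)
top wht ((614.7019653320312, -0.73309326171875), (130.3777313232422, 151.89503479003906), 87.7821273803711)
bottle [593.7 120.   10.2] [629.7 157.8 117.5]
cup [ 580.2 -168.7   10.2] [ 627.4 -122.4   48.6]
side red ((577.7149047851562, 287.94921875), (152.3590545654297, 136.86521911621094), 1.259346604347229)
side yel ((581.0339965820312, -292.702392578125), (132.6454620361328, 151.96116638183594), 87.65447998046875)
side wht ((613.2428588867188, -3.589111328125), (137.1033477783203, 152.9192657470703), 87.4251480102539)
bottle [591.7 114.3  10.1] [630.9 147.1 118.8]
cup [ 577.7 -173.9   10. ] [ 626.7 -124.3   49.4]
red [576.7 287.6] [651.  355.7 651.9 226.1 503.1 219.8 500.7 348.9]
wht [611.8  -3.2] [688.1  59.2 686.5 -70.4 534.7 -65.3 537.9  63.7]
yel [ 580.7 -289.2] [ 656.2 -224.8  654.3 -361.3  504.6 -354.2  507.7 -216.5]
```

Heights and sizes check out: pistons 43–44, pins 49, bolts 22, tray rims 18, tray sizes 150x130. The tray centres are red (578,290), white (614,-2) and yellow (581,-291). First I'll square the tool so it closes along y and approach the bright piston.

```bash
python3 -m crank '[[-0.5,-0.25,0.35,0,0,-0.15,0],[-0.95,-0.5,0.7,0,0,-0.303,0],[-0.95,-0.5,0.7,0,0,-0.303,0],[-0.95,-0.5,0.7,0,0,-0.303,0],[-0.95,-0.5,0.7,0,0,-0.303,0]]' 40
```

```text
time_s: 0.6
eef_pos: [203.9, 439.6, 334.9]
ee_rot: [-0.0, -0.0, 1.0, 0.0]
force: [0.1, 0.3, 0.3]
grip_width: 1.001
grip_force: 0.0
```

```bash
python3 -m crank '[[-0.5,-0.3,0,0,0,0,0],[-1,-0.6,0,0,0,0,0],[-1,-0.6,0,0,0,0,0]]'
python3 -m crank '[[-0.5,-0.3,0.2,0,0,0,0],[-1,-0.6,0.4,0,0,0,0],[-1,-0.6,0.4,0,0,0,0],[-1,-0.6,0.4,0,0,0,0]]'
```

```text
time_s: 0.9
eef_pos: [306.0, 378.9, 335.6]
ee_rot: [0.001, 0.0, 1.0, 0.001]
force: [0.0, 0.1, -0.1]
grip_width: 1.002
grip_force: 0.0
time_s: 1.3
eef_pos: [405.5, 319.3, 294.3]
ee_rot: [-0.0, 0.001, 1.0, -0.0]
force: [-0.5, 0.5, 0.2]
grip_width: 0.999
grip_force: 0.0
```

```bash
python3 -m crank '[[-0.08,0,0.3,0,0,0,0],[-0.08,0,0.6,0,0,0,0],[-0.08,0,0.6,0,0,0,0],[-0.08,0,0.6,0,0,0,0]]'
python3 -m crank '[[0,0,0.25,0,0,0,0],[0,0,0.52,0,0,0,0],[0,0,0.52,0,0,0,0],[0,0,0.52,0,0,0,0.3],[0,0,0.52,0,0,0,0.6],[0,0,0.52,0,0,0,0.6],[0,0,0.52,0,0,0,0.6],[0,0,0.52,0,0,0,0.6],[0,0,0.52,0,0,0,0.6],[0,0,0.52,0,0,0,0.6]]' 40
```

```text
time_s: 1.7
eef_pos: [411.5, 320.8, 235.9]
ee_rot: [0.0, -0.001, 1.0, 0.0]
force: [0.2, -0.2, 0.7]
grip_width: 1.003
grip_force: 0.0
time_s: 2.7
eef_pos: [412.4, 320.1, 184.8]
ee_rot: [0.001, -0.001, 1.0, 0.001]
force: [-2.2, 0.3, 8.6]
grip_width: 0.595
grip_force: 40.6
```

```bash
python3 -m crank '[[0,0,-0.15,0,0,0,0.6],[0,0,-0.4,0,0,0,0.6],[-0.3,-0.1,-0.7,0,0,0,0.6],[-0.65,-0.1,-0.7,0,0,0,0.6],[-1,-0.15,-0.7,0,0,0,0.6],[-1,-0.15,-0.7,0,0,0,0.6]]'
python3 -m crank '[[-0.3,-0.1,0,0,0,0,0.6],[-0.65,-0.1,0,0,0,0,0.6],[-0.99,-0.15,0,0,0,0,0.6],[-0.99,-0.15,0,0,0,0,0.6],[-0.99,-0.15,0,0,0,0,0.6]]'
```

```text
time_s: 3.3
eef_pos: [514.9, 303.7, 253.9]
ee_rot: [0.002, 0.001, 1.0, 0.0]
force: [-1.6, -0.0, -2.4]
grip_width: 0.596
grip_force: 42.5
time_s: 3.8
eef_pos: [610.7, 289.9, 252.7]
ee_rot: [-0.0, -0.0, 1.0, -0.0]
force: [-1.1, -0.1, -2.0]
grip_width: 0.597
grip_force: 42.5
```

```bash
python3 -m crank '[[0,0,0.2,0,0,0,0.6],[0,0,0.4,0,0,0,0.6],[0,0,0.55,0,0,0,0.6],[0,0,0.62,0,0,0,0.6],[0,0,0.62,0,0,0,0.6],[0,0,0.62,0,0,0,0.6]]'
```

```text
time_s: 4.4
eef_pos: [611.0, 290.1, 191.7]
ee_rot: [0.001, -0.001, 1.0, 0.0]
force: [-0.2, 0.6, -1.8]
grip_width: 0.599
grip_force: 42.6
```

```bash
python3 -m crank '[[0,0,0.01,0,0,0,0.6],[0,0,0.02,0,0,0,0.6],[0,0,0.03,0,0,0,0.6],[0,0,0.03,0,0,0,0.6],[0,0,0.03,0,0,0,0.6]]'
```

```text
time_s: 4.9
eef_pos: [611.1, 290.0, 188.8]
ee_rot: [0.0, -0.001, 1.0, 0.0]
force: [-3.8, -2.8, 5.1]
grip_width: 0.599
grip_force: 43.2
```

```bash
python3 -m crank '[[0,0,0,0,0,0,0.45],[0,0,0,0,0,0,0.3],[0,0,0,0,0,0,0.28],[0,0,0,0,0,0,0.28],[0,0,-0.2,0,0,0,0.28],[0,0,-0.5,0,0,0,0.28],[0,0,-0.8,0,0,0,0.2],[0.4,0,-1,0,0,0,0],[0.8,0,-1,0,0,0,0],[0.8,0,-1,0,0,0,0]]'
python3 -m crank '[[0.4,-0.4,0,0,0,0,0],[0.8,-0.8,0,0,0,0,0],[0.8,-1,0,0,0,0,0],[0.8,-1,0,0,0,0,0]]'
python3 -m crank '[[0,-0.5,0,0,0,0,0],[0,-1,0,0,0,0,0],[0,-1,0,0,0,0,0]]'
python3 -m crank '[[0,-0.5,0.2,0,0,0,0],[0,-1,0.5,0,0,0,0],[0,-1,0.5,0,0,0,0],[0,-1,0.5,0,0,0,0]]'
```

```text
time_s: 5.9
eef_pos: [527.1, 290.2, 287.5]
ee_rot: [-0.002, -0.002, 1.0, -0.0]
force: [1.4, 0.5, -0.7]
grip_width: 0.997
grip_force: 0.0
time_s: 6.3
eef_pos: [450.6, 187.6, 288.0]
ee_rot: [-0.0, 0.001, 1.0, -0.0]
force: [0.0, 0.8, -0.5]
grip_width: 1.001
grip_force: 0.0
time_s: 6.6
eef_pos: [452.4, 85.8, 287.9]
ee_rot: [0.001, 0.002, 1.0, -0.0]
force: [0.2, 0.9, -0.1]
grip_width: 0.999
grip_force: 0.0
time_s: 7.0
eef_pos: [451.9, -10.9, 237.1]
ee_rot: [-0.001, 0.001, 1.0, 0.0]
force: [0.0, -0.1, 0.2]
grip_width: 0.999
grip_force: 0.0
```

```bash
python3 -m crank '[[0,-0.01,0.25,0,0,0,0],[0,-0.01,0.53,0,0,0,0],[0,-0.01,0.53,0,0,0,0],[0,-0.01,0.53,0,0,0,0.3],[0,-0.01,0.53,0,0,0,0.6],[0,-0.01,0.53,0,0,0,0.6],[0,-0.01,0.53,0,0,0,0.6],[0,-0.01,0.53,0,0,0,0.6],[0,-0.01,0.53,0,0,0,0.6]]' 40
python3 -m crank '[[0,0,-0.15,0,0,0,0.6],[0,0,-0.4,0,0,0,0.6],[0,0.1,-0.8,0,0,0,0.6],[0,0.5,-1,0,0,0,0.6],[0,1,-1,0,0,0,0.6],[0,1,-1,0,0,0,0.6]]'
```

```text
time_s: 7.9
eef_pos: [451.9, -11.0, 186.3]
ee_rot: [0.002, -0.001, 1.0, -0.0]
force: [-0.3, 2.9, 7.8]
grip_width: 0.596
grip_force: 40.6
time_s: 8.5
eef_pos: [450.4, 93.2, 286.2]
ee_rot: [0.001, -0.003, 1.0, 0.0]
force: [-0.9, -0.7, -2.3]
grip_width: 0.595
grip_force: 42.8
```

```bash
python3 -m crank '[[0,0.5,0,0,0,0,0.6],[0,1,0,0,0,0,0.6],[-0.4,1,0,0,0,0,0.6],[-0.4,1,0,0,0,0,0.6]]'
python3 -m crank '[[-0.25,0.5,0,0,0,0,0.6],[-0.53,1,0.2,0,0,0,0.6],[-0.53,1,0.4,0,0,0,0.6],[-0.53,1,0.4,0,0,0,0.6],[-0.53,1,0.4,0,0,0,0.6],[-0.53,1,0.4,0,0,0,0.6]]'
```

```text
time_s: 8.9
eef_pos: [493.3, 189.8, 285.4]
ee_rot: [0.002, -0.002, 1.0, 0.0]
force: [-1.1, -0.7, -1.6]
grip_width: 0.595
grip_force: 43.1
time_s: 9.5
eef_pos: [544.0, 288.0, 246.1]
ee_rot: [0.001, -0.0, 1.0, 0.0]
force: [-0.3, -0.7, -1.7]
grip_width: 0.598
grip_force: 43.1
```

```bash
python3 -m crank '[[0,0,0.2,0,0,0,0.6],[0,0,0.4,0,0,0,0.6],[0,0,0.5,0,0,0,0.6],[0,0,0.54,0,0,0,0.6],[0,0,0.54,0,0,0,0.6],[0,0,0.54,0,0,0,0.6]]'
python3 -m crank '[[0,0,0.01,0,0,0,0.6],[0,0,0.02,0,0,0,0.6],[0,0,0.025,0,0,0,0.6],[0,0,0.025,0,0,0,0.6],[0,0,0.025,0,0,0,0.6]]'
```

```text
time_s: 10.1
eef_pos: [544.3, 288.8, 191.8]
ee_rot: [0.001, -0.001, 1.0, 0.0]
force: [0.2, 0.6, -2.2]
grip_width: 0.598
grip_force: 43.2
time_s: 10.6
eef_pos: [544.2, 289.0, 190.4]
ee_rot: [0.001, -0.001, 1.0, 0.0]
force: [-6.2, -1.3, 12.5]
grip_width: 0.597
grip_force: 44.8
```

```bash
python3 -m crank '[[0,0,0,0,0,0,0.45],[0,0,0,0,0,0,0.3],[0,0,0,0,0,0,0.28],[0,0,0,0,0,0,0.28],[0,0,-0.2,0,0,0,0.28],[0,0,-0.5,0,0,0,0.28],[0,0,-0.8,0,0,0,0.2],[0.4,0,-1,0,0,0,0],[0.8,0,-1,0,0,0,0],[0.8,0,-1,0,0,0,0]]'
python3 - <<'E'
from rig import *
import cv2,numpy as np
a,_=capture("top");b,_=capture("side")
cv2.imwrite("pics/p1.png",np.hstack([cv2.resize(a[150:350,100:300],(400,400)),cv2.resize(b[100:300,170:370],(400,400))])[:,:,::-1])
E
```

```text
time_s: 11.6
eef_pos: [460.3, 289.0, 288.2]
ee_rot: [-0.001, -0.002, 1.0, -0.0]
force: [0.0, 0.1, 0.3]
grip_width: 0.997
grip_force: 0.0
```

View pics/p1.png

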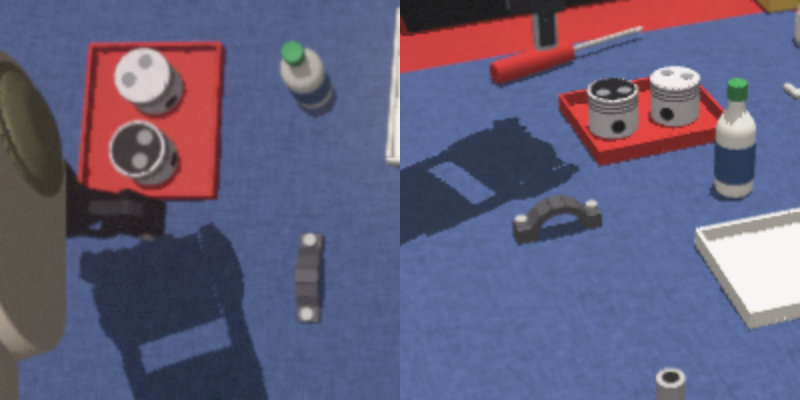

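Both pistons stand crown up in the red tray (crop positions (143,80) and (140,150)), and the bottle and cap are untouched. Next is the steel pin at (433,-148.5).

```bash
for k in 1; do
python3 -m crank '[[0.13,-0.5,0,0,0,0,0],[0.27,-1,0,0,0,0,0],[0.27,-1,0,0,0,0,0]]'
python3 -m crank '[[0,-0.5,0,0,0,0,0],[0,-1,0,0,0,0,0],[0,-1,0,0,0,0,0]]'
python3 -m crank '[[0,-0.5,0,0,0,0,0],[0,-1,0,0,0,0,0],[0,-1,0,0,0,0,0]]'
python3 -m crank '[[0,-0.5,0,0,0,0,0.1],[0,-1,0,0,0,0,0.2],[0,-1,0,0,0,0,0.3],[0,-1,0,0,0,0,0.4]]'
python3 -m crank '[[0,-0.37,0,0,0,0,0.4],[0,-0.37,0.2,0,0,0,0.4],[0,-0.37,0.4,0,0,0,0.4],[0,-0.37,0.4,0,0,0,0.4],[0,-0.37,0.4,0,0,0,0.4]]'; done | grep -E 'pos|width|force:'
```

```text
eef_pos: [437.2, 185.4, 287.9]
force: [0.2, 0.7, -0.0]
grip_width: 1.0
grip_force: 0.0
eef_pos: [438.7, 84.4, 288.4]
force: [0.7, 0.6, 0.3]
grip_width: 0.997
grip_force: 0.0
eef_pos: [438.6, -15.6, 288.4]
force: [-0.4, 0.4, -0.0]
grip_width: 1.002
grip_force: 0.0
eef_pos: [438.2, -111.8, 288.0]
force: [-0.6, -0.6, 0.3]
grip_width: 0.601
grip_force: 0.0
eef_pos: [438.1, -147.3, 248.6]
force: [-0.1, 0.3, -0.6]
grip_width: 0.602
grip_force: 0.0
```

```bash
python3 -m crank '[[0.05,-0.01,0,0,0,0,0.4],[0.05,-0.01,0.3,0,0,0,0.4],[0.05,-0.01,0.61,0,0,0,0.4],[0.05,-0.01,0.61,0,0,0,0.4],[0.05,-0.01,0.61,0,0,0,0.6],[0.05,-0.01,0.61,0,0,0,0.9],[0.05,-0.01,0.61,0,0,0,0.9],[0.05,-0.01,0.61,0,0,0,0.9],[0.05,-0.01,0.61,0,0,0,0.9],[0.05,-0.01,0.61,0,0,0,0.9]]' 30
python3 -m crank '[[0,0,-0.15,0,0,0,0.9],[0,0,-0.4,0,0,0,0.9],[0,-0.1,-0.7,0,0,0,0.9],[0,-0.5,-0.7,0,0,0,0.9],[-0.4,-0.93,-0.7,0,0,0,0.9],[-0.8,-0.93,-0.7,0,0,0,0.9],[-0.8,-0.93,-0.7,0,0,0,0.9]]'
```

```text
time_s: 14.5
eef_pos: [433.0, -149.5, 188.9]
ee_rot: [0.001, -0.001, 1.0, -0.001]
force: [-0.4, 1.9, 8.0]
grip_width: 0.249
grip_force: 29.3
time_s: 15.2
eef_pos: [515.6, -243.4, 258.0]
ee_rot: [0.002, -0.001, 1.0, -0.001]
force: [-0.6, 0.4, -0.6]
grip_width: 0.247
grip_force: 29.6
```

```bash
python3 -m crank '[[-0.45,-0.25,0,0,0,0,0.9],[-0.95,-0.48,0,0,0,0,0.9],[-0.95,-0.48,0.3,0,0,0,0.9],[-0.95,-0.48,0.5,0,0,0,0.9],[-0.95,-0.48,0.62,0,0,0,0.9],[-0.95,-0.48,0.62,0,0,0,0.9],[-0.95,-0.48,0.62,0,0,0,0.9]]'
python3 -m crank '[[0,0,0.01,0,0,0,0.9],[0,0,0.02,0,0,0,0.9],[0,0,0.03,0,0,0,0.9],[0,0,0.03,0,0,0,0.9],[0,0,0.03,0,0,0,0.9]]'
```

```text
time_s: 15.9
eef_pos: [607.6, -290.1, 196.6]
ee_rot: [0.001, -0.001, 1.0, -0.0]
force: [-0.7, -0.1, -0.1]
grip_width: 0.248
grip_force: 30.2
time_s: 16.4
eef_pos: [607.7, -290.1, 192.7]
ee_rot: [0.0, -0.001, 1.0, -0.0]
force: [-0.2, 0.7, 3.1]
grip_width: 0.249
grip_force: 30.3
```

Contact, so I'll release and go to the brass pin at (413,-283).

```bash
python3 -m crank '[[0,0,0,0,0,0,0.65],[0,0,0,0,0,0,0.5],[0,0,0,0,0,0,0.5],[0,0,0,0,0,0,0.5],[0,0,-0.2,0,0,0,0.5],[0,0,-0.5,0,0,0,0.5],[0,0,-0.8,0,0,0,0.5],[0.4,0,-0.9,0,0,0,0.5],[0.8,0.05,-0.9,0,0,0,0.4],[0.95,0.07,-0.9,0,0,0,0.4],[0.95,0.07,-0.9,0,0,0,0.4]]'
python3 -m crank '[[0.5,0,0,0,0,0,0.4],[0.99,0,0.1,0,0,0,0.4],[0.99,0,0.3,0,0,0,0.4],[0.99,0,0.3,0,0,0,0.4],[0.99,0,0.3,0,0,0,0.4]]'
```

```text
time_s: 17.5
eef_pos: [511.4, -283.2, 282.7]
ee_rot: [-0.0, -0.0, 1.0, 0.0]
force: [-0.1, 0.7, -0.8]
grip_width: 0.601
grip_force: 0.0
time_s: 18.0
eef_pos: [414.7, -283.7, 252.7]
ee_rot: [0.0, -0.001, 1.0, -0.0]
force: [-0.2, 0.0, -0.0]
grip_width: 0.602
grip_force: 0.0
```

```bash
python3 -m crank '[[0.015,0,0.3,0,0,0,0.4],[0.015,0,0.65,0,0,0,0.4],[0.015,0,0.65,0,0,0,0.4],[0.015,0,0.65,0,0,0,0.6],[0.015,0,0.65,0,0,0,0.9],[0.015,0,0.65,0,0,0,0.9],[0.015,0,0.65,0,0,0,0.9],[0.015,0,0.65,0,0,0,0.9],[0.015,0,0.65,0,0,0,0.9]]' 30
python3 -m crank '[[0,0,-0.15,0,0,0,0.9],[0,0,-0.4,0,0,0,0.9],[0,0,-0.7,0,0,0,0.9],[-0.3,-0.07,-0.7,0,0,0,0.9],[-0.65,-0.07,-0.7,0,0,0,0.9],[-0.95,-0.07,-0.7,0,0,0,0.9],[-0.95,-0.07,-0.7,0,0,0,0.9]]'
```

```text
time_s: 18.9
eef_pos: [412.8, -283.7, 189.1]
ee_rot: [0.001, -0.001, 1.0, -0.001]
force: [1.1, 1.5, 7.2]
grip_width: 0.252
grip_force: 29.5
time_s: 19.6
eef_pos: [509.4, -289.7, 258.1]
ee_rot: [0.001, -0.002, 1.0, -0.001]
force: [-0.2, -0.5, -1.2]
grip_width: 0.249
grip_force: 29.6
```

Place at about (552,-290).

```bash
python3 -m crank '[[-0.42,0,0,0,0,0,0.9],[-0.42,0,0.2,0,0,0,0.9],[-0.42,0,0.45,0,0,0,0.9],[-0.42,0,0.62,0,0,0,0.9],[-0.42,0,0.62,0,0,0,0.9],[-0.42,0,0.62,0,0,0,0.9]]'
python3 -m crank '[[0,0,0.01,0,0,0,0.9],[0,0,0.02,0,0,0,0.9],[0,0,0.03,0,0,0,0.9],[0,0,0.03,0,0,0,0.9],[0,0,0.03,0,0,0,0.9]]'
```

```text
time_s: 20.2
eef_pos: [549.0, -290.3, 196.2]
ee_rot: [0.0, -0.0, 1.0, -0.0]
force: [0.2, 0.4, 0.2]
grip_width: 0.247
grip_force: 30.5
time_s: 20.7
eef_pos: [549.2, -290.1, 192.3]
ee_rot: [0.0, -0.001, 1.0, -0.0]
force: [0.4, -0.2, 0.3]
grip_width: 0.25
grip_force: 30.5
```

```bash
python3 -m crank '[[0,0,0.01,0,0,0,0.9],[0,0,0.015,0,0,0,0.9],[0,0,0.015,0,0,0,0.9],[0,0,0.015,0,0,0,0.9]]'
```

```text
time_s: 21.1
eef_pos: [549.3, -290.1, 192.2]
ee_rot: [0.0, -0.001, 1.0, -0.0]
force: [-4.3, 3.2, 11.6]
grip_width: 0.25
grip_force: 31.7
```

```bash
for k in 1; do python3 -m crank '[[0,0,0,0,0,0,0.65],[0,0,0,0,0,0,0.5],[0,0,0,0,0,0,0.5],[0,0,0,0,0,0,0.5],[0,0,-0.2,0,0,0,0.5],[0,0,-0.5,0,0,0,0.5],[0,0,-0.8,0,0,0,0.5],[0.4,0,-0.9,0,0,0,0.5],[0.8,0,-0.9,0,0,0,0.4],[1,0.2,-0.9,0,0,0,0.4],[1,0.5,-0.9,0,0,0,0.4],[1,0.5,-0.9,0,0,0,0.4]]'
python3 -m crank '[[0.16,0.5,0,0,0,0,0.4],[0.16,1,0,0,0,0,0.4],[0.16,1,0,0,0,0,0.4]]'
python3 -m crank '[[0,0.5,0,0,0,0,0.4],[0,1,0,0,0,0,0.4],[0,1,0,0,0,0,0.4]]'
python3 -m crank '[[0,0.5,0,0,0,0,0.4],[0,1,0,0,0,0,0.4],[0,1,0,0,0,0,0.4]]'
python3 -m crank '[[0,0.4,0,0,0,0,0.4],[0,0.73,0,0,0,0,0.4],[0,0.73,0,0,0,0,0.4],[0,0.73,0,0,0,0,0.4]]'; done | grep pos
python3 - <<'E'
from rig import *
import cv2,numpy as np
a,_=capture("top");b,_=capture("side")
cv2.imwrite("pics/p2.png",np.hstack([cv2.resize(a[150:350,370:570],(400,400)),cv2.resize(b[240:440,320:520],(400,400))])[:,:,::-1])
E
```

```text
eef_pos: [448.6, -238.1, 280.8]
eef_pos: [432.6, -136.8, 280.6]
eef_pos: [432.9, -36.7, 280.7]
eef_pos: [432.8, 63.2, 280.8]
eef_pos: [433.3, 132.2, 280.6]
```

View pics/p2.png

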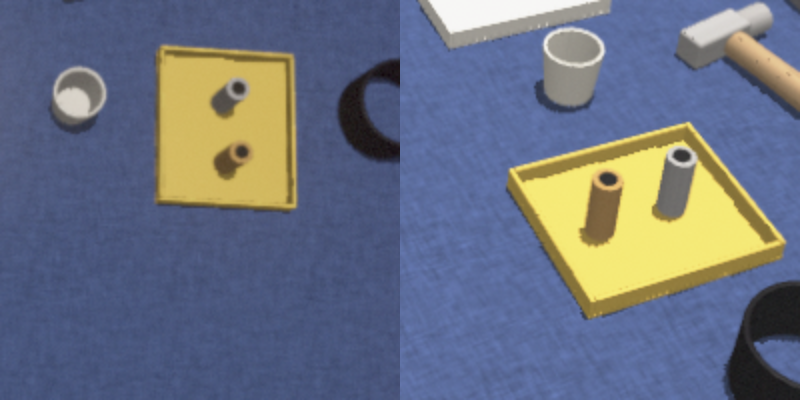

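Both pins stand in the yellow tray ((237,90) and (240,152) in the crop) and the cup is in place. Now the cap.

```bash
python3 -m crank '[[0,0.01,0.4,0,0,0,0.4],[0,0.01,0.8,0,0,0,0.4],[0,0.01,0.99,0,0,0,0.4],[0,0.01,0.99,0,0,0,0.4],[0,0.01,0.99,0,0,0,0.4],[0,0.01,0.99,0,0,0,0.6],[0,0.01,0.99,0,0,0,0.9],[0,0.01,0.99,0,0,0,0.9],[0,0.01,0.99,0,0,0,0.9],[0,0.01,0.99,0,0,0,0.9],[0,0.01,0.99,0,0,0,0.9]]' 40
python3 -m crank '[[0,0,-0.15,0,0,0,0.9],[0,0,-0.4,0,0,0,0.9],[0,0,-0.7,0,0,0,0.9],[0,-0.4,-0.7,0,0,0,0.9],[0,-0.8,-0.7,0,0,0,0.9],[-0.3,-1,-0.7,0,0,0,0.9],[-0.7,-1,-0.7,0,0,0,0.9],[-0.95,-1,-0.7,0,0,0,0.9],[-0.95,-1,-0.7,0,0,0,0.9]]'
```

```text
time_s: 24.8
eef_pos: [433.0, 133.7, 182.7]
ee_rot: [0.001, -0.001, 1.0, -0.0]
force: [-1.2, -1.7, 6.7]
grip_width: 0.225
grip_force: 39.0
time_s: 25.7
eef_pos: [529.7, 33.4, 251.8]
ee_rot: [0.001, -0.0, 1.0, -0.0]
force: [-0.5, 0.2, -2.3]
grip_width: 0.225
grip_force: 39.7
```

```bash
python3 -m crank '[[-0.42,-0.2,0,0,0,0,0.9],[-0.84,-0.35,0,0,0,0,0.9],[-0.84,-0.35,0.3,0,0,0,0.9],[-0.84,-0.35,0.5,0,0,0,0.9],[-0.84,-0.35,0.62,0,0,0,0.9],[-0.84,-0.35,0.62,0,0,0,0.9],[-0.84,-0.35,0.62,0,0,0,0.9]]'
python3 -m crank '[[0,0,0.01,0,0,0,0.9],[0,0,0.02,0,0,0,0.9],[0,0,0.04,0,0,0,0.9],[0,0,0.04,0,0,0,0.9],[0,0,0.04,0,0,0,0.9]]'
```

```text
time_s: 26.4
eef_pos: [611.8, -0.9, 190.7]
ee_rot: [0.0, -0.001, 1.0, -0.0]
force: [-0.2, -0.6, -1.5]
grip_width: 0.222
grip_force: 39.6
time_s: 26.9
eef_pos: [612.0, -1.1, 186.8]
ee_rot: [0.001, -0.001, 1.0, -0.0]
force: [-3.0, 0.3, 6.4]
grip_width: 0.221
grip_force: 40.5
```

```bash
python3 -m crank '[[0,0,0,0,0,0,0.75],[0,0,0,0,0,0,0.5],[0,0,0,0,0,0,0.5],[0,0,0,0,0,0,0.5],[0,0,-0.2,0,0,0,0.5],[0,0,-0.5,0,0,0,0.5],[0,0,-0.8,0,0,0,0.5],[0.4,0,-1,0,0,0,0.5],[0.8,0,-1,0,0,0,0.4],[1,0,-1,0,0,0,0.4],[1,0,-1,0,0,0,0.4]]'
python3 -m crank '[[0.5,0,0,0,0,0,0.4],[1,0,-0.3,0,0,0,0.4],[1,0,-0.5,0,0,0,0.4],[1,0,-0.5,0,0,0,0.4],[1,0,-0.5,0,0,0,0.4]]'
python3 - <<'E'
from rig import *
import cv2
a,_=capture("top");b,_=capture("side")
cv2.imwrite("pics/t9.png",a[:,:,::-1]);cv2.imwrite("pics/s9.png",b[:,:,::-1])
E
```

```text
time_s: 28.0
eef_pos: [510.1, -1.0, 286.0]
ee_rot: [-0.0, -0.001, 1.0, 0.0]
force: [1.3, -0.8, 0.1]
grip_width: 0.603
grip_force: 0.0
time_s: 28.5
eef_pos: [412.4, -1.4, 336.0]
ee_rot: [0.001, -0.001, 1.0, -0.0]
force: [0.9, 0.3, -0.5]
grip_width: 0.601
grip_force: 0.0
```

View pics/t9.png

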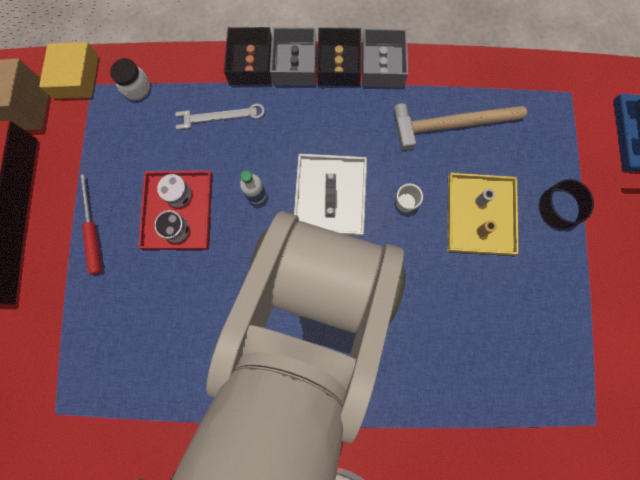

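View pics/s9.png

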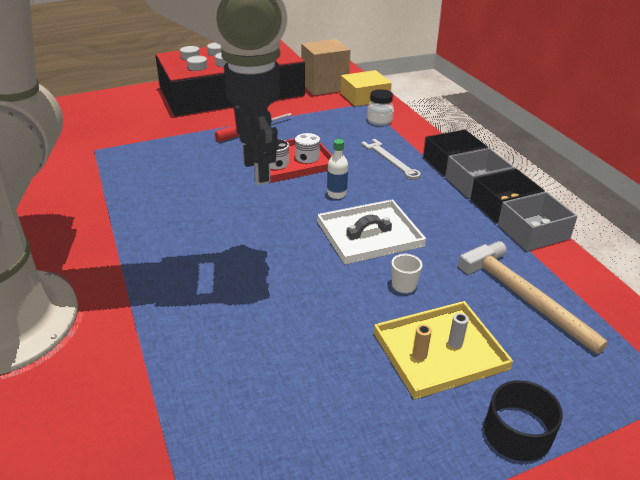

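All five parts are upright in their trays: pistons at (172,190) and (170,225), pins at (487,196) and (489,228), cap at (331,195). The bottle and cup have not moved, and the arm is clear.

```bash
python3 -c "
from rig import ticket;print(ticket.finish_job())"
```

```text
the job is handed in; nothing more can be done
None
```

The job is handed in after about 28.6 s: the final pictures showed both pistons crown up in the red tray, both pins on end in the yellow tray and the cap arch up in the white tray, with the bottle and cup where they were; no verdict was returned.

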